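# Carry a swivelling mosaic plaque upright to the drying dock

### The job

Lift the wooden frame with its swivelling, top-heavy mosaic plaque out of its dock by the top beam, hold it up clear of the dock for a good five seconds to see that the fresh tiles keep, then carry it to the empty dock and gently set it down there, feet flat on the board and the plaque's lower edge between the two keeper rails, and let go. Keep the plaque upright all the way by tilting the frame against its lean: it must never tip over or swing to its stops, and neither the gripper nor the arm may touch it. Leave the plate, nippers, jar and box of tiles where they are.

Things in the scene. Friction and masses are not known exactly. Their poses are not given: they have to be found in the camera images.
- frame: Loose wooden portal frame, 0.40 kg without plaque. Origin: centre of the underside of its feet; z up, y along the top beam, x the way the plaque tips. Two feet 140 long (x) x 22 x 16 high and two uprights 24 (x) x 16 (y) at y = +-106, joined only by the top beam. To tilt it, first raise the feet off the board (0.2 rad needs 14 mm). In dock_a its axes match the dock's.
- frame_handle (a point): Centre of the frame's top beam, the part to grip: bar 24 thick (x) x 228 long (y) x 36 high, centre 236 above the frame's origin. The plaque's top lies 23 below the beam. Axes as the frame's. Pinch it at mid length across its thickness (fingers closing along the frame's x).
- plaque (a joint): Angle (rad) of the plaque relative to the frame, rotation about the frame's +y: positive when the plaque's top goes to frame +x. Stops at +-0.45. Lean from vertical = frame's pitch about its y + this angle. Rubber pivot bushes: spring 0.025 N m/rad toward angle 0 (so a frame pitch p pulls the plaque toward p), damping 0.004 N m s/rad, no dry friction. Starts near +0.15 against a rail.
- plaque_pivot (a point): Pivot of the plaque on its swivel axis, 103 above the frame's origin; axes turn with the plaque. Plaque mass 0.55 kg nominal (+-12 percent), centre of mass 6.9 mm ABOVE the pivot, inertia about the pivot 0.0030 kg m2. Gravity (0.037 N m per rad of lean) beats the bush spring: from upright it falls over with a time constant of about 0.6 s.
- plaque_top (a point): Middle of the plaque's upper edge, 92 from the pivot; z axis up along the plaque, y along the pivot axis. The plaque is a board covered with mosaic, 160 wide (y) x 180 high x 12 thick (17 over the tiles); its lower edge lies 88 below the pivot, 15 above the underside of the feet.
- dock_a: Dock in which the frame stands at the start: fixed plywood board 190 (x) x 270 (y) x 12 high with two keeper rails. Origin: centre of its underside, z up, rails along y. The frame stands on the board, its origin 12 above the dock's, feet outside the rail ends; the plaque's lower edge is then between the rails, free to lean about +-0.15 rad.
- dock_b: The empty dock, same as dock_a, where the frame is to be set down centred, its axes alongside the dock's. Origin: centre of the board's underside, z up, rails along y.
- dock_b_mouth (a point): Centre between the two rails of the empty dock, at the top of their upright part, 57 above the dock's origin. Aluminium rails 140 long (y), 10 thick, 36 apart (x from -18 to +18); flared lips above them reach 68 above the origin, mouth about 60 wide. dock_a is the same. The standing plaque reaches 30 below this point.
- tile_plate: Bystander: white plate with loose tiles, 150 across, 20 high, origin under its centre.
- nippers: Bystander: tile nippers with red grips lying on the table, 175 x 75 x 18, origin near their pivot.
- glue_jar: Bystander: glue jar, 72 across, 90 high, origin under its centre.
- tile_box: Bystander: wooden box of tiles 120 x 160 x 60, origin under its centre.

How it is judged (in metres and radians):
On the way:
1. the frame is held up, its feet more than 38 mm above the board, with the plaque within 0.2 rad of vertical, for 5 s (height (world z) of frame above 0.05 m and angle between plaque_top's own z axis and vertical below 0.2 rad), for 5 s.
At the end, for the whole second after the job is handed in: The frame stands released and at rest in the empty dock: centre within 15 mm of the dock's, axes within 0.12 rad, feet flat on the board (height within 6 mm, tilt under 0.06 rad), the plaque between the rails and within 0.25 rad of vertical (horizontal distance between frame and dock_b below 0.015 m and height (world z) of frame between 0.008 and 0.018 m and angle between frame's own z axis and vertical below 0.06 rad and angle between the x axis of frame and the x axis of dock_b, either way round below 0.12 rad and angle between plaque_top's own z axis and vertical below 0.25 rad and contact force between frame and dock_b above 2 N and linear speed of frame below 0.02 m/s and contact force between the fingers and frame below 0.1 N); the robot touches nothing.
It fails at once if the plaque leans more than 0.3 rad from vertical (angle between plaque_top's own z axis and vertical above 0.3 rad).
It fails at once if the plaque swings to within 0.03 rad of its stops (value of joint plaque above 0.42 rad or value of joint plaque below -0.42 rad).
It fails at once if the gripper or arm touches the plaque (contact force between any of the fingers, the arm and plaque_c0 above 0.5 N or contact force between any of the fingers, the arm and plaque_c1 above 0.5 N or contact force between any of the fingers, the arm and plaque_c2 above 0.5 N).
It fails at once if the frame is slammed down on the empty dock (over 60 N) (contact force between frame and dock_b above 60 N).
It fails at once if the plate, nippers, jar or box of tiles is moved by over 25 mm (distance of any of tile_plate, nippers, glue_jar, tile_box from where it was at the start of the episode above 0.025 m).
It also fails if it takes over 72 s, if anything falls off the work surface, if the arm or the gripper's body presses on something with over 40 N, if the wrist force passes 120 N, or if a joint passes its speed limit or range.

### The arm

A 6-joint arm with a two-finger parallel gripper is mounted at the origin on the work surface. World frame = base frame: x ahead of the robot, y to its left, z up, the work surface at z = 0. Lengths are in m, angles in degrees, forces in N, time in s.
With the tool pointing down it reaches from about 0.4 to 0.825 m from the base axis. Payload 7 kg.
Tool frame: the origin (TCP) lies midway between the tips of the shut fingers; the grasp point (between the pads) lies 19 mm behind it; z points along the fingers, y is the line along which they close (so a half turn about z gives the same grasp; the last joint's range is limited). The gripper opens to 88 mm and grips with 3 to 60 N. Pads are 19 mm wide; open, the fingers measure 130 mm over their backs; the gripper's body (78 mm by 193 mm) begins 47 mm behind the grasp point.
Start: joints at [-51.904, 20.546, 0.682, 0, -70.136, -16.507], TCP at [0.248, -0.628, 0.193] pointing down, gripper open.
Joint ranges: [-176.03, 176.03], [-82.01, 121.73], [-58.28, 71.71], [-173.87, 95.51], [-174.79, -0.11], [-173.66, 173.66]. Speed limits (degrees/s): [136.94, 136.94, 172.46, 180, 180, 180].

### API

Orientations are given as a 3x3 rotation matrix whose columns are the frame's x, y, z axes.
In Python, from cell import ctrl, eyes, order gives the robot as it stands.
- The arm moves only by the tool play_rows, never from a script. Its argument "series" is a list that holds one entry, the list of rows, each a list of 4 numbers: the shift along the tool's x, y, z in units of 40 mm (1.0 is 40 mm), then the turn about the tool's z in rad. In form: [[[x, y, z, roll], ...]]. A call has 1 to 20 rows; each row is the pose to reach, as a shift and turn from the pose commanded when the call began, along the tool's axes at that moment; what a row does not reach only later rows make up. A row lasts 1/12 s, in which the tool goes at most 41.7 mm and 7.16 degrees, less where a joint would pass 70% of its speed; a pose out of reach is approached as far as the arm can. A call with a gripper value outside its range is refused whole. "fingers" is the finger opening in mm, from 0 to 87.6, set as the call begins (left out, the last holds). The fingers move at their own pace and stop on an object; "force" is the grip in N (left out, the last holds). Time passes only in rows, so rows that repeat a pose let the fingers close. It gives the time, the measured TCP pose, the force, the opening and the grip force at its end, in the units of the state.
- ctrl.observe(): the state, without advancing time (a new reading comes with each control period).
- eyes.snapshot(name): name is "scene" or "top" or "wrist"; returns a dict with "frame" (480x640x3 uint8, red, green, blue), "camera_matrix" (3x3 intrinsics, pixels), "rvec" (rotation vector, rad) and "tvec" (3), from world to camera coordinates, as OpenCV has them; the wrist camera has in their place "tool_from_camera" (4x4, takes a point from camera to tool coordinates, whose origin is the TCP and whose axes are the flange's). Camera axes: x right, y down, z forward; pixel columns grow to the right and rows downward; lengths in m; the calibration is good to about 2 mm. A picture is of the moment at which its call begins: read the wrist's pose just before it. There is no depth.
- order.job_done(): hands the job in; it is judged then, once.
The state is a dict: "time": time; "qpos": joint angles; "qvel": joint speeds; "joint_torque": joint torques, N m; "eef_pos": TCP position; "tool_rot": TCP orientation; "force": force on the tool from outside, world axes, zero at the start; "torque": the same for the moment, N m; "width": finger opening in m; "grasp_force": force on a finger pad.
Only numpy, scipy, OpenCV 4.12 (cv2) and the standard library are available. Lean on these libraries where they do the work, as an engineer would, in place of code of your own. Each camera call takes 0.05 s, during which the arm holds its last target. There are 200 camera calls.

## Working session

There is one attempt and no reset: what is moved stays moved. The work goes in short steps, Python scripts to look and compute and a tool call to move; the robot and the scene stay as the last step left them, time stands still between calls to the robot, and variables do not carry over. Pictures are saved under pics/ and viewed, at most 12 in all, crops included, and the job is handed in when it is done.

Besides the shell and the picture viewer there is one more tool, called after "Request:" as name(argument=value, ...), one argument or row to a line, values as JSON. play_rows: Moves the arm, as the interface text tells. Its arguments: {"type":"object","properties":{"series":{"type":"array","items":{"type":"array","items":{"type":"array","items":{"type":"number"}}}},"fingers":{"type":"number"},"force":{"type":"number"}},"required":["series"]}

```bash
mkdir -p pics; ls; cat > h.py <<'E'
import numpy as np, cv2
from cell import ctrl, eyes, order
def snap(n,save=None):
    d=eyes.snapshot(n)
    if save: cv2.imwrite('pics/'+save+'.png',cv2.cvtColor(d['frame'],cv2.COLOR_RGB2BGR))
    return d
def ray(d,uv):
    R=cv2.Rodrigues(np.array(d['rvec'],float))[0]; t=np.array(d['tvec'],float).ravel()
    p=cv2.undistortPoints(np.array(uv,float).reshape(-1,1,2),np.array(d['camera_matrix'],float),None)[:,0]
    D=np.c_[p,np.ones(len(p))]@R; return -R.T@t,D
def onz(d,uv,z):
    c,D=ray(d,uv); return c+D*((z-c[2])/D[:,2])[:,None]
def proj(d,P):
    return cv2.projectPoints(np.array(P,float).reshape(-1,1,3),np.array(d['rvec'],float),np.array(d['tvec'],float),np.array(d['camera_matrix'],float),None)[0][:,0]
def tri(d1,a,d2,b):
    c1,D1=ray(d1,a);c2,D2=ray(d2,b);o=[]
    for x,y in zip(D1,D2):
        s=np.linalg.lstsq(np.c_[x,-y],c2-c1,rcond=None)[0];o.append((c1+s[0]*x+c2+s[1]*y)/2)
    return np.array(o)
E
python3 - <<'E'
from h import *
import pickle
np.set_printoptions(precision=4,suppress=True)
s=ctrl.observe();print(s)
D={n:snap(n,n+'0') for n in('scene','top','wrist')}
pickle.dump(D,open('d0.pkl','wb'))
for n in('scene','top'):
    R=cv2.Rodrigues(np.array(D[n]['rvec'],float))[0];print(n,-R.T@np.array(D[n]['tvec']).ravel(),R[2],D[n]['camera_matrix'])
print(D['wrist']['tool_from_camera'])
im=cv2.imread('pics/scene0.png');im2=cv2.imread('pics/top0.png')
E
```

```text
pics
{'time': 0.0, 'qpos': array([-51.9048,  20.5925,   0.6354,  -0.0214, -70.1369, -16.506 ]), 'qvel': array([ 0.0011, -0.0283, -0.031 , -0.0004,  0.1384,  0.0615]), 'joint_torque': array([ -0.0018, -58.2705,  29.307 ,   6.9978,   0.0069,  -0.0002]), 'eef_pos': array([ 0.2481, -0.6272,  0.1918]), 'tool_rot': array([[-0.9299, -0.3678, -0.0007],
       [-0.3678,  0.9299,  0.0015],
       [ 0.0001,  0.0017, -1.    ]]), 'force': array([ 0.1253,  0.5516, -0.8603]), 'torque': array([-0.0067,  0.0272,  0.0266]), 'grasp_force': 0.0, 'width': 0.0879197775525931}
scene [1.2136 0.4875 0.8255] [-0.6339 -0.4585 -0.6229] [[470.3082   0.     318.219 ]
 [  0.     470.3082 245.6482]
 [  0.       0.       1.    ]]
top [ 0.4527 -0.0003  1.2634] [ 0.0787 -0.0059 -0.9969] [[587.4929   0.     320.6045]
 [  0.     587.4929 243.8492]
 [  0.       0.       1.    ]]
[[-0.0006 -0.9697 -0.2442  0.0651]
 [ 1.     -0.0005 -0.0004 -0.0008]
 [ 0.0002 -0.2442  0.9697 -0.1906]
 [ 0.      0.      0.      1.    ]]
```

View pics/scene0.png

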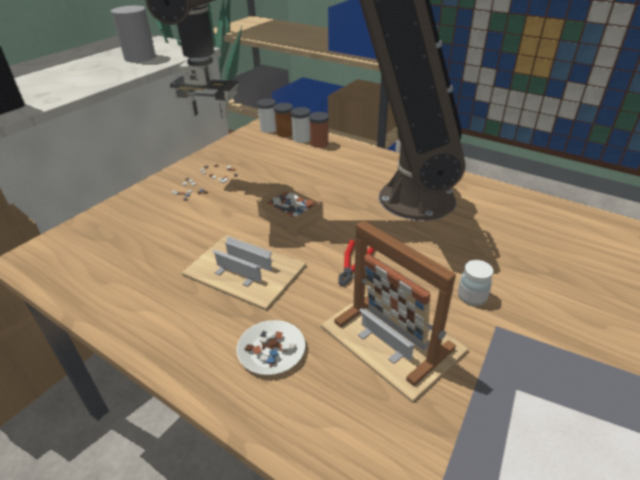

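View pics/top0.png

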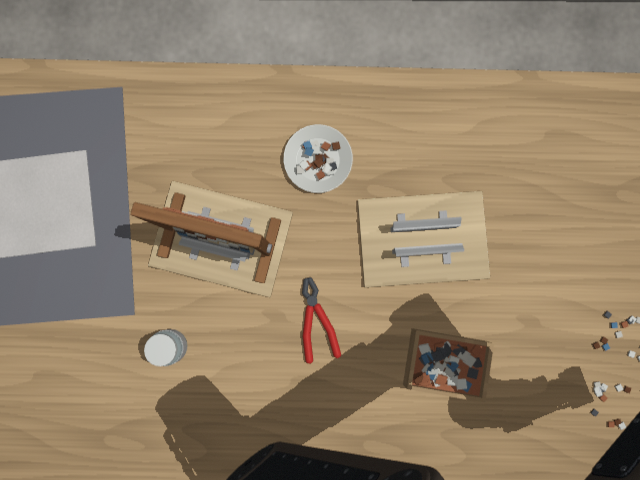

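```bash
python3 - <<'E'
from h import *
import pickle
np.set_printoptions(precision=4,suppress=True)
D=pickle.load(open('d0.pkl','rb'))
T=D['top'];S=D['scene']
def board(d,box):
    im=d['frame']; hsv=cv2.cvtColor(im,cv2.COLOR_RGB2HSV); x0,y0,x1,y1=box
    lab=cv2.cvtColor(im,cv2.COLOR_RGB2LAB)
    return hsv[y0:y1,x0:x1]
hs=cv2.cvtColor(T['frame'],cv2.COLOR_RGB2HSV)
for p in [(375,240),(470,270),(330,240),(430,310),(165,255),(265,285),(230,330)]: print(p,hs[p[1],p[0]],T['frame'][p[1],p[0]])
a=np.array([(171,182),(293,211),(270,296),(149,265)]);b=np.array([(358,199),(482,192),(490,277),(365,287)])
g=cv2.cvtColor(T['frame'],cv2.COLOR_RGB2GRAY)
for q in(a,b):
    q2=cv2.cornerSubPix(g,q.astype(np.float32).reshape(-1,1,2),(4,4),(-1,-1),(3,50,.01))[:,0]
    P=onz(T,q2,.012);print(q2,P,P.mean(0),np.linalg.norm(P-np.roll(P,-1,0),axis=1))
    Q=P+0; print('proj scene',proj(S,P))
c=cv2.resize(cv2.cvtColor(S['frame'],cv2.COLOR_RGB2BGR)[220:400,310:480],None,fx=4,fy=4,interpolation=cv2.INTER_CUBIC)[:600]
d=cv2.resize(cv2.cvtColor(T['frame'],cv2.COLOR_RGB2BGR)[170:305,125:300],None,fx=4,fy=4,interpolation=cv2.INTER_CUBIC)
cv2.imwrite('pics/c1.png',c);cv2.imwrite('pics/c2.png',d);print(c.shape,d.shape)
E
```

```text
(375, 240) [ 20  72 184] [184 166 132]
(470, 270) [ 19  72 189] [189 170 136]
(330, 240) [ 18  88 174] [174 149 114]
(430, 310) [ 17 100 102] [102  85  62]
(165, 255) [ 14 128 143] [143 104  71]
(265, 285) [ 19  71 191] [191 172 138]
(230, 330) [ 17  92 164] [164 139 105]
[[170.8255 183.2779]
 [291.4139 211.4283]
 [268.5435 296.3244]
 [147.8046 264.7117]] [[0.6749 0.317  0.012 ]
 [0.6198 0.0563 0.012 ]
 [0.4374 0.1002 0.012 ]
 [0.4988 0.3585 0.012 ]] [0.5578 0.208  0.012 ] [0.2664 0.1876 0.2656 0.1809]
proj scene [[412.9518 396.3585]
 [319.9996 323.6672]
 [375.8649 285.2388]
 [466.4803 346.777 ]]
[[356.8978 199.1241]
 [480.4795 190.8667]
 [488.9008 277.4769]
 [363.4456 286.9229]] [[ 0.6497 -0.0837  0.012 ]
 [ 0.6737 -0.35    0.012 ]
 [ 0.4875 -0.368   0.012 ]
 [ 0.4617 -0.1008  0.012 ]] [ 0.5681 -0.2256  0.012 ] [0.2674 0.187  0.2685 0.1888]
proj scene [[264.8016 307.1032]
 [180.8293 271.962 ]
 [225.2414 233.7696]
 [305.2271 261.8626]]
(600, 680, 3) (540, 700, 3)
```

View pics/c1.png

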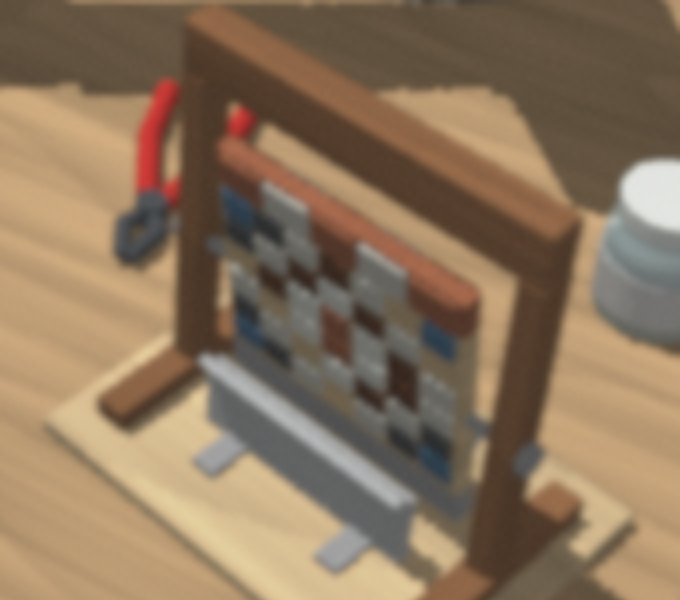

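View pics/c2.png

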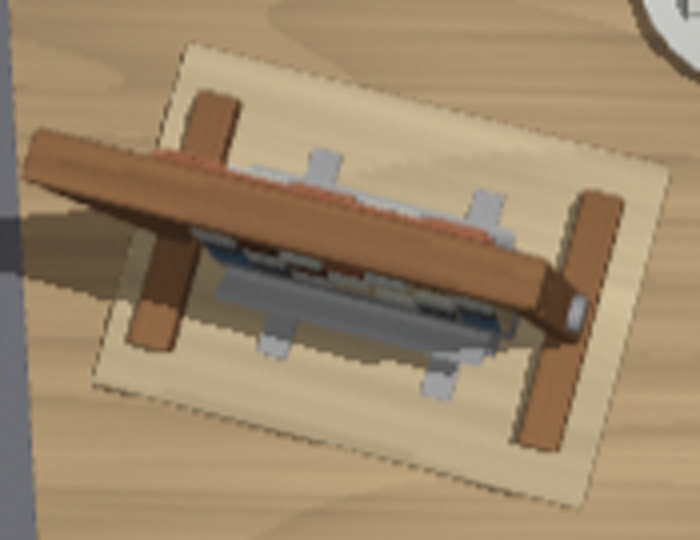

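```bash
python3 - <<'E'
from h import *
import pickle
np.set_printoptions(precision=4,suppress=True)
D=pickle.load(open('d0.pkl','rb'))
T=D['top'];S=D['scene']
P=tri(S,[(448.75,278),(357.5,226)],T,[(135.5,202.7),(262,234.5)]);print('beam +x top edge ends',P, P.mean(0),np.linalg.norm(P[0]-P[1]))
hs=cv2.cvtColor(S['frame'],cv2.COLOR_RGB2HSV)
def at(cx,cy): u,v=310+cx/4,220+cy/4; return (round(u),round(v)),hs[round(v),round(u)]
for n,p in dict(striptop=(350,210),stripfront=(350,228),strip2=(450,285),stripfr2=(450,310),beamtop=(400,125),beamfront=(400,165),tile=(335,330),brown=(405,370),foot=(150,390)).items(): print(n,at(*p))
# boards: pale wood mask, line fits
ht=cv2.cvtColor(T['frame'],cv2.COLOR_RGB2LAB).astype(int)
for n,c in dict(a=(221,239),b=(423,239)).items():
    m=(cv2.cvtColor(T['frame'],cv2.COLOR_RGB2HSV)[...,1]<80)&(T['frame'][...,0]>160)
    m=m.astype(np.uint8)*255; w=np.zeros_like(m); w[c[1]-65:c[1]+65,c[0]-82:c[0]+82]=1; m=cv2.morphologyEx(m*w,cv2.MORPH_OPEN,np.ones((3,3)))
    k=max(cv2.findContours(m,0,2)[0],key=cv2.contourArea); r=cv2.minAreaRect(np.vstack([k])); B=onz(T,cv2.boxPoints(r),.012); print(n,r,B,B.mean(0))
# frame hypothesised: check projection
yaw=np.radians(-13.1);c,s=np.cos(yaw),np.sin(yaw);R=np.array([[c,-s,0],[s,c,0],[0,0,1]]);o=np.array([.5575,.2085,.012])
for phi in(0,.1,.15):
    Rp=cv2.Rodrigues(np.array([0,phi,0.]))[0]
    q=[o+R@(np.array([0,0,.103])+Rp@np.array([x,y,.092])) for y in(-.08,.08) for x in(-.006,.006)]
    print(phi,(proj(S,q)-[310,220])*4,(proj(T,q)-[125,170])*4)
print((proj(S,[o+R@np.array([.012,y,.254]) for y in(-.114,.114)])-[310,220])*4,(proj(T,[o+R@np.array([.012,y,.254]) for y in(-.114,.114)])-[125,170])*4)
E
```

```text
beam +x top edge ends [[0.594  0.3148 0.2641]
 [0.5437 0.0979 0.2596]] [0.5689 0.2063 0.2618] 0.22263977932306753
striptop ((398, 272), array([ 13, 113, 151], dtype=uint8))
stripfront ((398, 277), array([  9, 136, 161], dtype=uint8))
strip2 ((422, 291), array([  9, 136, 165], dtype=uint8))
stripfr2 ((422, 298), array([  9, 124,  84], dtype=uint8))
beamtop ((410, 251), array([ 13, 127, 141], dtype=uint8))
beamfront ((410, 261), array([ 14, 121,  84], dtype=uint8))
tile ((394, 302), array([ 10, 126,  83], dtype=uint8))
brown ((411, 312), array([  9, 101,  58], dtype=uint8))
foot ((348, 318), array([ 13, 125, 102], dtype=uint8))
a ((220.17840576171875, 238.13497924804688), (126.23760986328125, 88.13346099853516), 14.596575736999512) [[0.4985 0.3581 0.012 ]
 [0.6829 0.3187 0.012 ]
 [0.6199 0.0543 0.012 ]
 [0.4367 0.0967 0.012 ]] [0.5595 0.207  0.012 ]
b ((423.6643981933594, 238.34849548339844), (87.7153549194336, 125.93183898925781), 85.9958267211914) [[ 0.65   -0.0856  0.012 ]
 [ 0.6753 -0.3563  0.012 ]
 [ 0.4871 -0.3694  0.012 ]
 [ 0.4626 -0.1018  0.012 ]] [ 0.5687 -0.2283  0.012 ]
0 [[245.7921 117.0191]
 [229.9297 127.1123]
 [496.4327 271.6606]
 [480.6229 283.9228]] [[474.8199 294.2473]
 [481.6814 268.5473]
 [131.9153 206.5283]
 [139.0667 180.9523]]
0.1 [[233.6411 124.5497]
 [217.6151 136.4835]
 [484.3499 280.8459]
 [468.1369 295.0303]] [[480.0526 274.4815]
 [487.1838 249.2018]
 [137.3258 186.8464]
 [145.1291 161.7876]]
0.15 [[227.5013 128.8547]
 [211.4644 141.6658]
 [478.1752 286.004 ]
 [461.8319 301.0968]] [[482.7547 264.6904]
 [489.987  239.7394]
 [140.2276 177.1253]
 [148.3197 152.4426]]
[[177.5539  11.4966]
 [552.3154 232.2955]] [[545.9189 262.2398]
 [ 29.3311 130.228 ]]
```

```bash
cat >> h.py <<'E'
np.set_printoptions(precision=4,suppress=True)
def go(target,yaw=None):  # yaw: desired world angle of -tool y (frame x), deg
    s=ctrl.observe();R=s['tool_rot'];d=R.T@(np.array(target)-s['eef_pos'])/.04
    cur=np.degrees(np.arctan2(-R[1,1],-R[0,1]));r=0
    if yaw is not None: r=-np.radians((yaw-cur+180)%360-180)
    print('pos',s['eef_pos'],'yaw',cur,'t',s['time'],'rows',d,'roll',r,'tilt',R[:,2])
E
python3 -c "
from h import *
go([.558,.208,.40],-13.1)"
```

```text
pos [ 0.2482 -0.6273  0.192 ] yaw -68.41602031612987 t 0.15 rows [-14.8833  16.5747  -5.1799] roll -0.965446683616541 tilt [-0.0006  0.0011 -1.    ]
```

Request:
play_rows(
  series=[
    [[0, 0, -2, 0], [-1, 1, -4, -0.1], [-1.7, 1.8, -5.2, -0.2], [-2.5, 2.6, -5.2, -0.3], [-3.3, 3.4, -5.2, -0.4], [-4, 4.2, -5.2, -0.5], [-4.7, 5, -5.2, -0.6], [-5.4, 5.8, -5.2, -0.7], [-6.1, 6.6, -5.2, -0.8], [-6.8, 7.4, -5.2, -0.9], [-7.5, 8.2, -5.2, -0.965], [-8.2, 9, -5.2, -0.965], [-9, 9.8, -5.2, -0.965], [-9.7, 10.6, -5.2, -0.965], [-10.4, 11.4, -5.2, -0.965], [-11.1, 12.2, -5.2, -0.965], [-11.8, 13, -5.2, -0.965], [-12.5, 13.8, -5.2, -0.965], [-13.2, 14.6, -5.2, -0.965], [-13.5, 15, -5.2, -0.965]],
  ],
  fingers=64,
  force=30,
)

```text
time: 1.82
eef_pos: [0.5038, 0.056, 0.4008]
tool_rot: [[-0.227, -0.974, 0.0], [-0.974, 0.227, 0.0], [-0.0, -0.0, -1.0]]
force: [1.0, -0.8, 0.0]
width: 0.0639
grasp_force: 0.0
```

```bash
python3 -c "
from h import *
go([.558,.208,.33],-13.1)"
```

```text
pos [0.5038 0.056  0.4008] yaw -13.094040760178668 t 1.8167 rows [-4.0072 -0.4589  1.7712] roll 0.00010400835579803841 tilt [ 0.0004  0.0003 -1.    ]
```

Request:
play_rows(
  series=[
    [[-0.8, -0.1, 0.4, 0], [-1.6, -0.2, 0.8, 0], [-2.4, -0.3, 1.2, 0], [-3.2, -0.4, 1.6, 0], [-3.8, -0.45, 1.77, 0], [-4, -0.45, 1.77, 0], [-4, -0.45, 1.77, 0], [-4, -0.45, 1.77, 0]],
  ],
)

```text
time: 2.48
eef_pos: [0.5576, 0.2056, 0.3297]
tool_rot: [[-0.226, -0.974, -0.0], [-0.974, 0.226, -0.001], [0.001, 0.0, -1.0]]
force: [-0.7, -0.5, 1.3]
width: 0.0638
grasp_force: 0.0
```

```bash
python3 - <<'E'
from h import *
import pickle
s=ctrl.observe();print(s['eef_pos'])
d=snap('wrist','w1');print(d['camera_matrix'])
pickle.dump((s,d),open('w1.pkl','wb'))
R=s['tool_rot'];M=d['tool_from_camera']
def wp(P): # world->pixel
    t=(np.array(P)-s['eef_pos'])@R; c=(t-M[:3,3])@M[:3,:3]; k=c@np.array(d['camera_matrix']).T; return k[:,:2]/k[:,2:]
yaw=np.radians(-13.1);c,si=np.cos(yaw),np.sin(yaw);Q=np.array([[c,-si,0],[si,c,0],[0,0,1]]);o=np.array([.5575,.2085,.012])
print(wp([o+Q@np.array([x,y,.254]) for y in(-.114,.114) for x in(-.012,.012)]))
E
```

```text
[0.5576 0.2056 0.3297]
[[415.071    0.     312.9992]
 [  0.     415.071  242.0218]
 [  0.       0.       1.    ]]
[[336.6088  55.2055]
 [294.3253  55.2132]
 [332.188  406.1193]
 [297.9697 406.1371]]
```

View pics/w1.png

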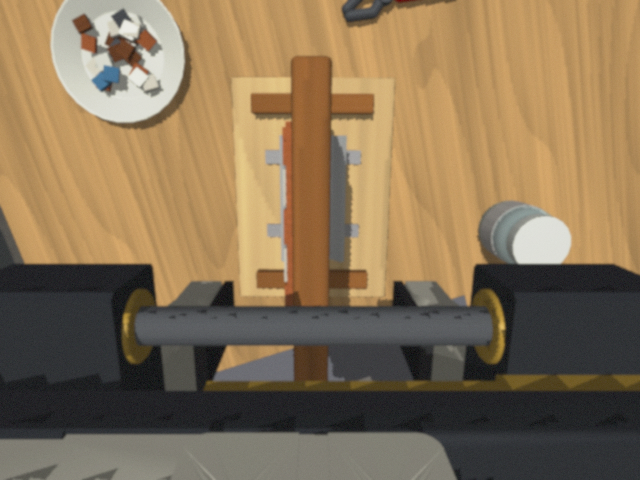

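Request:
play_rows(
  series=[
    [[-0.07, -0.05, 0.5, 0], [-0.07, -0.05, 1.0, 0], [-0.07, -0.05, 1.5, 0], [-0.07, -0.05, 1.9, 0], [-0.07, -0.05, 2.2, 0], [-0.07, -0.05, 2.35, 0], [-0.07, -0.05, 2.44, 0], [-0.07, -0.05, 2.44, 0], [-0.07, -0.05, 2.44, 0], [-0.07, -0.05, 2.44, 0]],
  ],
)

```text
time: 3.37
eef_pos: [0.5607, 0.2079, 0.2334]
tool_rot: [[-0.227, -0.974, 0.002], [-0.974, 0.227, 0.001], [-0.001, -0.001, -1.0]]
force: [0.5, 0.3, 0.1]
width: 0.0639
grasp_force: 0.0
```

Request:
play_rows(
  series=[
    [[0, 0, 0, 0], [0, 0, 0, 0], [0, 0, 0, 0], [0, 0, 0, 0], [0, 0, 0, 0], [0, 0, 0, 0], [0, 0, 0, 0], [0, 0, 0, 0]],
  ],
  fingers=10,
  force=40,
)

```text
time: 4.03
eef_pos: [0.5605, 0.2079, 0.2327]
tool_rot: [[-0.227, -0.974, 0.001], [-0.974, 0.227, 0.0], [-0.0, -0.001, -1.0]]
force: [0.1, 0.1, -0.3]
width: 0.0161
grasp_force: 0.0
```

```bash
python3 - <<'E'
from h import *
import pickle
s=ctrl.observe();print(s['time'],s['eef_pos'],s['width'],s['grasp_force'],s['force'],s['torque'])
S=snap('scene');T=snap('top');pickle.dump((s,S,T),open('g1.pkl','wb'))
c=cv2.resize(cv2.cvtColor(S['frame'],cv2.COLOR_RGB2BGR)[180:330,310:480],None,fx=4,fy=4,interpolation=cv2.INTER_CUBIC)
cv2.imwrite('pics/c3.png',c)
E
```

```text
4.0333 [0.5605 0.2079 0.2327] 0.016143030615148518 0.0 [ 0.1001  0.0796 -0.2599] [ 0.0476  0.0813 -0.0115]
```

View pics/c3.png

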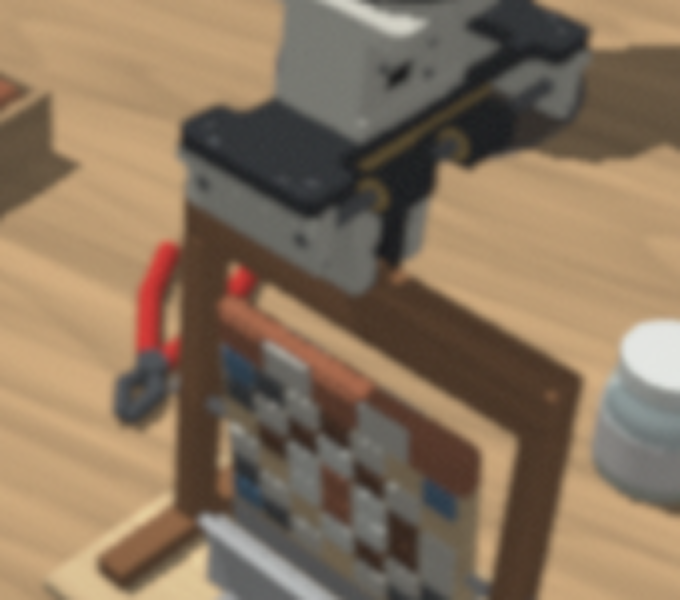

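```bash
python3 - <<'E'
from h import *
import pickle
s,S,T=pickle.load(open('g1.pkl','rb'))
R=s['tool_rot'];p=s['eef_pos']
for t in [(0,0,0),(0,-.012,0),(0,.012,0),(0,-.012,-.03),(0,-.012,-.066),(0,-.065,-.066),(0,-.0965,-.066),(0,.0965,-.066),(.039,-.0965,-.066),(-.039,-.0965,-.066)]:
    print(t,(proj(S,[p+R@np.array(t)])-[310,180])*4)
s=ctrl.observe();print(s['width'],s['grasp_force'],s['time'])
E
```

```text
(0, 0, 0) [[357.3102 319.2127]]
(0, -0.012, 0) [[341.0148 330.3346]]
(0, 0.012, 0) [[373.3866 308.2402]]
(0, -0.012, -0.03) [[346.0345 281.954 ]]
(0, -0.012, -0.066) [[352.3444 221.1381]]
(0, -0.065, -0.066) [[274.3379 271.0778]]
(0, -0.0965, -0.066) [[225.5232 302.3289]]
(0, 0.0965, -0.066) [[497.6325 128.1247]]
(0.039, -0.0965, -0.066) [[162.0144 262.1231]]
(-0.039, -0.0965, -0.066) [[292.6991 344.8563]]
0.011968755376076053 1.3837363757193089 4.1333
```

Request:
play_rows(
  series=[
    [[0, 0, 0, 0], [0, 0, 0, 0], [0, 0, 0, 0]],
  ],
)

```text
time: 4.38
eef_pos: [0.5604, 0.2079, 0.2326]
tool_rot: [[-0.227, -0.974, 0.001], [-0.974, 0.227, 0.0], [-0.0, -0.001, -1.0]]
force: [-0.7, 0.5, 3.7]
width: 0.0102
grasp_force: 2.0
```

```bash
python3 - <<'E'
from h import *
s=ctrl.observe();print(s['time'],s['eef_pos'],s['width'],s['grasp_force'],s['force'],s['torque'],s['joint_torque'])
d=snap('wrist','w2')
E
```

```text
4.3833 [0.5604 0.2079 0.2326] 0.010154569496620277 2.026312183588743 [-0.6928  0.4777  3.708 ] [0.0512 0.1775 0.0014] [ -0.1698 -44.4069  27.9223   6.4751   0.0208   0.0007]
```

View pics/w2.png

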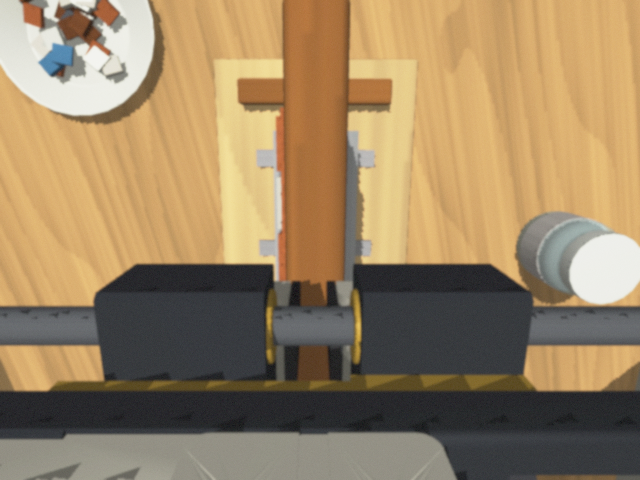

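Request:
play_rows(
  series=[
    [[0, 0, 0, 0], [0, 0, 0, 0], [0, 0, 0, 0], [0, 0, 0, 0], [0, 0, 0, 0], [0, 0, 0, 0]],
  ],
  fingers=0,
  force=40,
)

```text
time: 4.93
eef_pos: [0.5605, 0.2079, 0.2325]
tool_rot: [[-0.227, -0.974, 0.001], [-0.974, 0.227, 0.0], [-0.0, -0.001, -1.0]]
force: [1.5, -0.1, 5.5]
width: 0.0005
grasp_force: 2.6
```

Request:
play_rows(
  series=[
    [[0, 0, -0.15, 0], [0, 0, -0.15, 0], [0, 0, -0.15, 0]],
  ],
)

```text
time: 5.18
eef_pos: [0.5601, 0.2078, 0.238]
tool_rot: [[-0.227, -0.974, -0.0], [-0.974, 0.227, -0.0], [0.0, 0.0, -1.0]]
force: [0.4, 0.1, -0.2]
width: 0.0001
grasp_force: 0.0
```

Request:
play_rows(
  series=[
    [[0, 0, 0, 0], [0, 0, 0, 0], [0, 0, 0, 0], [0, 0, 0, 0], [0, 0, 0, 0], [0, 0, 0, 0], [0, 0, 0, 0], [0, 0, 0, 0], [0, 0, 0, 0], [0, 0, 0, 0]],
  ],
  fingers=80,
)

```text
time: 6.02
eef_pos: [0.5602, 0.2078, 0.2382]
tool_rot: [[-0.227, -0.974, 0.0], [-0.974, 0.227, 0.0], [-0.0, -0.0, -1.0]]
force: [0.2, -0.4, 0.2]
width: 0.0619
grasp_force: 0.0
```

Request:
play_rows(
  series=[
    [[0, 0, 0.2, 0], [0, 0, 0.4, 0], [0, 0, 0.55, 0], [0, 0, 0.7, 0], [0, 0, 0.8, 0], [0, 0, 0.8, 0]],
  ],
)

```text
time: 6.52
eef_pos: [0.5597, 0.2075, 0.2047]
tool_rot: [[-0.227, -0.974, -0.002], [-0.974, 0.227, -0.001], [0.001, 0.001, -1.0]]
force: [0.3, 0.9, 0.3]
width: 0.08
grasp_force: 0.0
```

```bash
python3 - <<'E'
from h import *
import pickle
s=ctrl.observe();print(s['time'],s['eef_pos'],s['width'],s['grasp_force'],s['force'],s['torque'])
S=snap('scene');W=snap('wrist');T=snap('top');pickle.dump((s,S,W,T),open('g2.pkl','wb'))
B=lambda d:cv2.cvtColor(d['frame'],cv2.COLOR_RGB2BGR)
a=cv2.resize(B(S)[180:330,310:480],(453,400),interpolation=cv2.INTER_CUBIC)
b=cv2.resize(B(W)[200:480,180:430],(345,400))
cv2.imwrite('pics/c4.png',np.hstack([a,b]))
E
```

```text
6.5167 [0.5597 0.2075 0.2047] 0.07996795657635579 0.0 [0.2808 0.942  0.3331] [0.0659 0.065  0.0434]
```

View pics/c4.png

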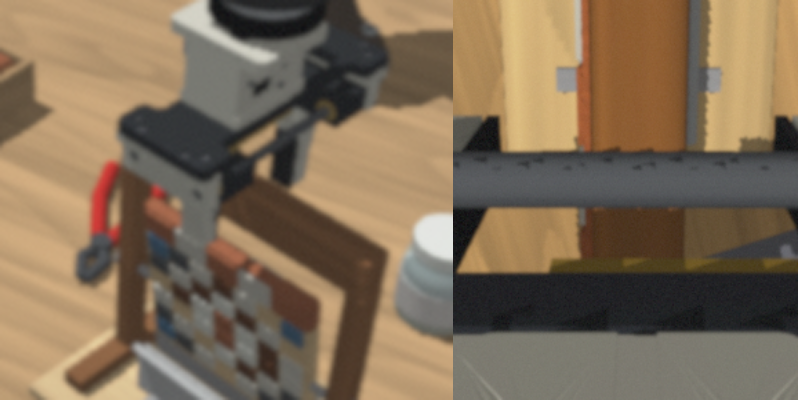

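```bash
python3 - <<'E'
from h import *
import pickle
s,S,W,T=pickle.load(open('g2.pkl','rb'))
R=s['tool_rot'];p=s['eef_pos']
for y in(-.04,-.05):
  for h in (0,.02,.036,.05): 
    print(y,h,((proj(S,[p+R@np.array([x,y,-h]) for x in(-.01,.01)])-[310,180])*2.667).ravel())
g=cv2.cvtColor(S['frame'],cv2.COLOR_RGB2HSV)
for v in range(262,284): print(v,[tuple(int(k) for k in g[v,u]) for u in(382,384,386)])
E
```

```text
-0.04 0 [209.4696 272.9428 188.6883 259.3048]
-0.04 0.02 [211.4361 252.3258 190.3415 238.7685]
-0.04 0.036 [213.0494 235.4112 191.6973 221.9256]
-0.04 0.05 [214.4914 220.2929 192.9088 206.8756]
-0.05 0 [200.173  279.5368 179.3951 265.7365]
-0.05 0.02 [202.0197 258.8935 180.9284 245.1725]
-0.05 0.036 [203.535  241.9549 182.186  228.3045]
-0.05 0.05 [204.8895 226.8133 183.31   213.2303]
262 [(30, 17, 103), (35, 15, 103), (30, 17, 107)]
263 [(26, 17, 103), (35, 15, 103), (26, 17, 106)]
264 [(25, 15, 104), (30, 13, 102), (30, 12, 106)]
265 [(30, 15, 104), (25, 15, 103), (30, 12, 105)]
266 [(30, 15, 104), (25, 15, 104), (30, 14, 106)]
267 [(30, 14, 106), (25, 15, 104), (30, 12, 105)]
268 [(30, 17, 108), (30, 15, 104), (30, 15, 104)]
269 [(26, 16, 111), (25, 14, 107), (26, 17, 106)]
270 [(30, 16, 113), (26, 16, 110), (26, 16, 109)]
271 [(26, 16, 111), (30, 14, 111), (19, 25, 111)]
272 [(30, 15, 105), (30, 14, 107), (15, 36, 112)]
273 [(25, 15, 101), (25, 15, 102), (13, 44, 109)]
274 [(26, 18, 101), (25, 15, 101), (11, 41, 105)]
275 [(30, 13, 100), (25, 15, 102), (15, 36, 100)]
276 [(26, 18, 100), (25, 15, 102), (16, 34, 98)]
277 [(26, 17, 108), (25, 15, 102), (18, 31, 99)]
278 [(23, 18, 114), (30, 14, 106), (14, 33, 100)]
279 [(26, 16, 111), (25, 14, 112), (16, 32, 104)]
280 [(30, 13, 101), (23, 18, 115), (19, 25, 110)]
281 [(25, 15, 99), (26, 19, 109), (21, 23, 111)]
282 [(23, 20, 101), (26, 17, 104), (25, 14, 107)]
283 [(23, 21, 95), (26, 18, 100), (25, 15, 103)]
```

Request:
play_rows(
  series=[
    [[0, 0, 0.08, 0], [0, 0, 0.14, 0], [0, 0, 0.14, 0]],
  ],
)

```text
time: 6.92
eef_pos: [0.56, 0.2078, 0.2001]
tool_rot: [[-0.227, -0.974, -0.0], [-0.974, 0.227, -0.0], [0.0, 0.0, -1.0]]
force: [0.1, -0.2, 0.2]
width: 0.08
grasp_force: 0.0
```

Request:
play_rows(
  series=[
    [[0, 0, 0, 0], [0, 0, 0, 0], [0, 0, 0, 0], [0, 0, 0, 0], [0, 0, 0, 0], [0, 0, 0, 0], [0, 0, 0, 0], [0, 0, 0, 0], [0, 0, 0, 0], [0, 0, 0, 0], [0, 0, 0, 0], [0, 0, 0, 0]],
  ],
  fingers=0,
  force=45,
)

```text
time: 7.92
eef_pos: [0.56, 0.2079, 0.2006]
tool_rot: [[-0.227, -0.974, -0.0], [-0.974, 0.227, 0.0], [-0.0, 0.0, -1.0]]
force: [-2.1, 1.0, 1.4]
width: 0.0238
grasp_force: 45.0
```

```bash
cat >> h.py <<'E'
from scipy.optimize import brentq
DZ=.2006-.012
def edge(s,d,phi):   # back upper edge of plaque in the picture
    R=s['tool_rot'];F=np.c_[-R[:,1],-R[:,0],-R[:,2]];o=s['eef_pos']-[0,0,DZ]
    Rp=cv2.Rodrigues(np.array([0,phi,0.]))[0]   # frame upright: lean = angle
    return proj(d,[o+F@(np.array([0,0,.103])+Rp@np.array([-.006,y,.092])) for y in(-.078,.078)])
def lean(s,d,dbg=False):
    h=cv2.cvtColor(cv2.GaussianBlur(d['frame'],(3,3),0),cv2.COLOR_RGB2HSV).astype(int)
    m=(h[...,0]>=5)&(h[...,0]<=11)&(h[...,1]>95)&(h[...,2]>45)
    e0=edge(s,d,-.35);e1=edge(s,d,.4);e=edge(s,d,0)
    out=[];us=np.arange(int(e[0,0])-1,int(e[1,0])-3)
    for u in us:
        f=lambda q:np.interp(u,q[:,0],q[:,1])
        a,b=int(f(e0)),int(f(e1))+2
        col=m[a:b,u]; k=[i for i in range(len(col)-2) if col[i:i+3].all()]
        if not k: continue
        i=k[0]
        g=lambda p:(lambda q:q[0,1]+(u-q[0,0])*(q[1,1]-q[0,1])/(q[1,0]-q[0,0])-(a+i-.5))(edge(s,d,p))
        if i>0 and g(-.35)*g(.4)<0: out.append(brentq(g,-.35,.4,xtol=1e-3))
    out=np.array(out)
    if dbg: print(len(us),np.c_[us[:len(out)],out][::3].round(3).tolist())
    md=np.median(out);k=abs(out-md)<.06
    return out[k].mean(),k.sum(),out[k].std()
E
python3 - <<'E'
from h import *
import pickle
D=pickle.load(open('d0.pkl','rb'));s=ctrl.observe()
print(lean(s,D['scene'],True))
print(s['time'],s['force'],s['torque'],s['width'])
for i in range(2): print(lean(ctrl.observe(),snap('scene'),i==0))
E
```

```text
59 [[370.0, 0.107], [373.0, -0.169], [376.0, 0.146], [379.0, 0.148], [382.0, 0.151], [385.0, 0.153], [388.0, 0.156], [391.0, 0.136], [394.0, 0.138], [397.0, 0.141], [400.0, 0.143], [403.0, 0.146], [406.0, 0.149], [409.0, 0.151], [412.0, 0.153], [415.0, 0.156], [418.0, 0.136], [421.0, 0.139], [424.0, 0.141], [427.0, 0.144]]
(np.float64(0.14466944369168822), np.int64(56), np.float64(0.011095433157937444))
7.9167 [-2.0512  1.0472  1.3679] [ 0.1914  0.8234 -0.1496] 0.023838816143712905
59 [[370.0, 0.107], [373.0, 0.134], [376.0, 0.137], [379.0, 0.14], [382.0, 0.142], [385.0, 0.145], [388.0, 0.147], [391.0, 0.15], [394.0, 0.153], [397.0, 0.155], [400.0, 0.158], [403.0, 0.182], [406.0, 0.162], [409.0, 0.165], [412.0, 0.167], [415.0, 0.17], [418.0, 0.172], [421.0, 0.174], [424.0, 0.155], [427.0, 0.179]]
(np.float64(0.1559295459436718), np.int64(58), np.float64(0.016718012759442555))
(np.float64(0.15764536386543762), np.int64(58), np.float64(0.01750536400678491))
```

Request:
play_rows(
  series=[
    [[0, 0, -0.08, 0], [0, 0, -0.2, 0], [0, 0, -0.25, 0], [0, 0, -0.25, 0], [0, 0.05, -0.25, 0], [0, 0.1, -0.25, 0], [0, 0.15, -0.25, 0], [0, 0.2, -0.25, 0], [0, 0.2, -0.25, 0], [0, 0.2, -0.25, 0]],
  ],
)

```text
time: 8.85
eef_pos: [0.5523, 0.2097, 0.2106]
tool_rot: [[-0.227, -0.974, 0.0], [-0.974, 0.227, 0.0], [-0.0, -0.0, -1.0]]
force: [0.8, 0.1, -8.8]
width: 0.0235
grasp_force: 45.0
```

```bash
python3 - <<'E'
from h import *
for i in range(3):
    s=ctrl.observe();print(s['time'],s['eef_pos'],lean(s,snap('scene')))
print(s['force'],s['torque'],s['tool_rot'])
E
```

```text
8.85 [0.5523 0.2097 0.2106] (np.float64(0.05077180595210949), np.int64(47), np.float64(0.021060273326793475))
8.9 [0.5524 0.2097 0.2107] (np.float64(0.04433663991228254), np.int64(45), np.float64(0.024977543475446985))
8.95 [0.5525 0.2097 0.2106] (np.float64(0.02892204460901316), np.int64(39), np.float64(0.026253124221229465))
[-0.7026  0.3153 -8.503 ] [0.0451 0.0644 0.0129] [[-0.2269 -0.9739  0.0001]
 [-0.9739  0.2269  0.    ]
 [-0.0001 -0.0001 -1.    ]]
```

```bash
python3 - <<'E'
from h import *
for i in range(12):
    s=ctrl.observe();d=snap('scene');l=lean(s,d,i==11)
    if i%2: print(s['time'],l)
cv2.imwrite('pics/c5.png',cv2.resize(cv2.cvtColor(d['frame'],cv2.COLOR_RGB2BGR)[180:330,310:480],None,fx=4,fy=4,interpolation=cv2.INTER_CUBIC))
E
```

```text
9.05 (np.float64(-0.0024844100486241293), np.int64(30), np.float64(0.009457330483274327))
9.15 (np.float64(-0.04118706297849658), np.int64(31), np.float64(0.013465947425047524))
9.25 (np.float64(-0.09603791684193501), np.int64(30), np.float64(0.021799584945998436))
9.35 (np.float64(-0.09976355551306271), np.int64(30), np.float64(0.021412293023600093))
9.45 (np.float64(-0.10161027192958662), np.int64(29), np.float64(0.023806527508400645))
59 [[373.0, 0.187], [376.0, 0.068], [379.0, 0.072], [382.0, 0.076], [385.0, 0.13], [388.0, 0.009], [391.0, -0.102], [394.0, -0.128], [397.0, -0.121], [400.0, -0.115], [403.0, -0.096], [406.0, -0.09], [409.0, -0.073], [412.0, -0.097], [415.0, -0.091]]
9.55 (np.float64(-0.09774755734092248), np.int64(27), np.float64(0.023969421116880184))
```

View pics/c5.png

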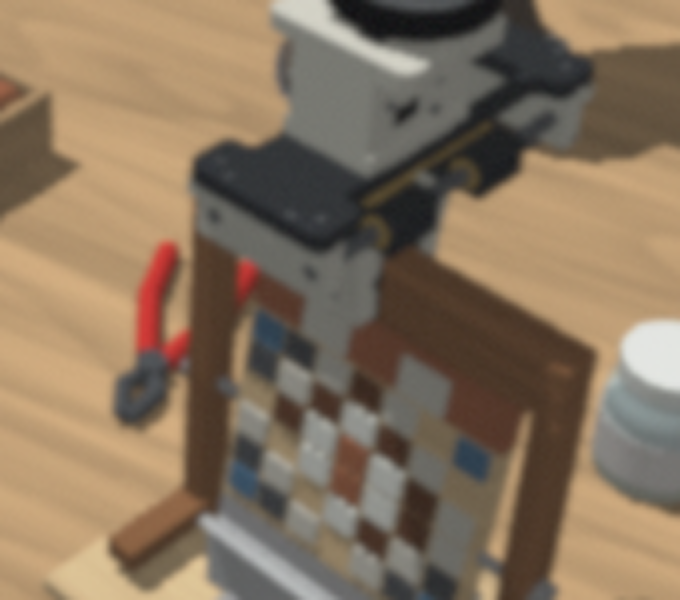

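Request:
play_rows(
  series=[
    [[0, -0.02, 0, 0], [0, -0.05, 0, 0], [0, -0.08, 0, 0], [0, -0.11, 0, 0], [0, -0.14, 0, 0], [0, -0.17, 0, 0], [0, -0.2, 0, 0], [0, -0.22, 0, 0], [0, -0.24, 0, 0], [0, -0.26, 0, 0], [0, -0.28, 0, 0], [0, -0.3, 0, 0], [0, -0.315, 0, 0], [0, -0.33, 0, 0], [0, -0.345, 0, 0], [0, -0.355, 0, 0], [0, -0.365, 0, 0], [0, -0.375, 0, 0], [0, -0.375, 0, 0], [0, -0.375, 0, 0]],
  ],
)

```text
time: 11.27
eef_pos: [0.5671, 0.2062, 0.2106]
tool_rot: [[-0.227, -0.974, -0.0], [-0.974, 0.227, 0.0], [-0.0, 0.0, -1.0]]
force: [-0.2, 0.2, -8.6]
width: 0.0238
grasp_force: 45.0
```

```bash
cat >> h.py <<'E'
def blues(d,c=None,rad=14):
    h=cv2.cvtColor(d['frame'],cv2.COLOR_RGB2HSV).astype(int)
    w=((h[...,0]>=95)&(h[...,0]<=118)&(h[...,1]>60)).astype(float)*np.clip(h[...,1]-60,0,80)*(h[...,2]>30)
    n,L,st,ce=cv2.connectedComponentsWithStats((w>0).astype(np.uint8))
    out=[]
    for i in range(1,n):
        if st[i,4]>=12:
            v,u=np.nonzero(L==i);ww=w[v,u];out.append(((u*ww).sum()/ww.sum(),(v*ww).sum()/ww.sum(),st[i,4]))
    return np.array(out)
def frame(s):
    R=s['tool_rot'];return np.c_[-R[:,1],-R[:,0],-R[:,2]],s['eef_pos']-[0,0,DZ]
E
python3 - <<'E'
from h import *
import pickle
box=lambda b:b[(b[:,0]>360)&(b[:,0]<445)&(b[:,1]>230)&(b[:,1]<345)]
D=pickle.load(open('d0.pkl','rb'))
print(box(blues(D['scene'])));print(box(blues(pickle.load(open('g1.pkl','rb'))[1])))
for i in range(5):
    s=ctrl.observe();d=snap('scene')
print(s['time'],s['eef_pos'],lean(s,d));print(box(blues(d)));pickle.dump((s,d),open('m1.pkl','wb'))
E
```

```text
[[369.2312 272.0443  33.    ]
 [371.9248 302.0056  24.    ]
 [419.1092 304.7412  30.    ]
 [417.9715 334.7841  32.    ]]
[[369.413  271.9531  33.    ]
 [371.7839 301.9588  23.    ]
 [419.3253 304.6349  27.    ]
 [417.9421 334.8689  34.    ]]
11.4667 [0.567  0.2063 0.2106] (np.float64(0.0015719052480220527), np.int64(33), np.float64(0.014878641916561828))
[[370.2932 267.1615  38.    ]
 [420.7362 299.7274  37.    ]
 [367.1956 301.8244  33.    ]
 [414.2148 335.5148  39.    ]]
```

```bash
cat >> h.py <<'E'
from scipy.optimize import least_squares
import os
def pts(s,d,L,phi):
    F,o=frame(s);Rp=cv2.Rodrigues(np.array([0,phi,0.]))[0]
    return proj(d,(np.array([0,0,.103])+L@Rp.T)@F.T+o)
def calib(s,d,uv,phi):
    F,o=frame(s);Rp=cv2.Rodrigues(np.array([0,phi,0.]))[0];c,D=ray(d,uv)
    G=F@Rp;c=G.T@(c-(o+F@np.array([0,0,.103])));D=D@G
    return c+D*((.0085-c[0])/D[:,0])[:,None]
if os.path.exists('L.npy'): LOC=np.load('L.npy')
def phi(s,d,free=False,p0=0.):
    b=blues(d);p=p0
    for _ in range(3):
        q=pts(s,d,LOC,p);dd=np.linalg.norm(b[None,:,:2]-q[:,None],axis=2)
        j=dd.argmin(1);ok=dd.min(1)<8
        f=lambda z:(pts(s,d,LOC[ok],z[0])+(z[1:] if free else 0)-b[j[ok],:2]).ravel()
        r=least_squares(f,[p,0,0] if free else [p]);p=r.x[0]
    return r.x,ok.sum(),np.sqrt((r.fun**2).mean())
E
python3 - <<'E'
import h; from h import *
import pickle
D=pickle.load(open('d0.pkl','rb'))['scene']
s0=dict(tool_rot=ctrl.observe()['tool_rot'],eef_pos=np.array([.560,.2079,.2006]))
uv=np.array([[369.32,272.0],[371.85,302.0],[419.2,304.7],[417.95,334.82]])
L=calib(s0,D,uv,.148);print(L);np.save('L.npy',L);h.LOC=L
s,S,T=pickle.load(open('g1.pkl','rb'));
s['eef_pos'][2]=.2006;print('g1',phi(s,S),phi(s,S,True))
s,d=pickle.load(open('m1.pkl','rb'));print('m1',phi(s,d),phi(s,d,True))
E
```

```text
[[ 0.0085 -0.0599  0.0593]
 [ 0.0085 -0.06   -0.0401]
 [ 0.0085  0.07    0.0598]
 [ 0.0085  0.0688 -0.0409]]
g1 (array([0.1428]), np.int64(4), np.float64(0.1303228680028705)) (array([ 0.1451,  0.1254, -0.1366]), np.int64(4), np.float64(0.03436773528741552))
m1 (array([-0.0207]), np.int64(4), np.float64(0.30894034623426514)) (array([-0.0259, -0.1929,  0.3067]), np.int64(4), np.float64(0.18934894464577506))
```

```bash
python3 - <<'E'
from h import *
for i in range(6):
    s=ctrl.observe();d=snap('scene')
    a=phi(s,d);b=phi(s,d,True);print(s['time'],a[0],a[1],a[2],b[0],b[2])
E
```

```text
11.5167 [-0.0196] 4 0.3254831627291965 [-0.0251 -0.2031  0.3265] 0.19696247458863772
11.5667 [-0.0199] 4 0.3073289432805757 [-0.025  -0.2092  0.2851] 0.19418682696925677
11.6167 [-0.0201] 4 0.3034247756218338 [-0.0251 -0.2119  0.2801] 0.18995655019079793
11.6667 [-0.0205] 4 0.33489602592182033 [-0.0262 -0.2001  0.3433] 0.20095138237061888
11.7167 [-0.021] 4 0.338014732161782 [-0.0268 -0.219   0.3364] 0.2027522177569531
11.7667 [-0.0207] 4 0.3313254683925751 [-0.0265 -0.2131  0.3415] 0.19025930586565043
```

Request:
play_rows(
  series=[
    [[0, -0.004, 0, 0], [0, -0.008, 0, 0], [0, -0.012, 0, 0], [0, -0.016, 0, 0], [0, -0.02, 0, 0], [0, -0.024, 0, 0], [0, -0.028, 0, 0], [0, -0.032, 0, 0], [0, -0.036, 0, 0], [0, -0.04, 0, 0], [0, -0.044, 0, 0], [0, -0.048, 0, 0], [0, -0.05, 0, 0]],
  ],
)

```text
time: 12.9
eef_pos: [0.569, 0.2058, 0.2106]
tool_rot: [[-0.227, -0.974, -0.0], [-0.974, 0.227, 0.0], [0.0, 0.0, -1.0]]
force: [0.4, -1.0, -8.5]
width: 0.0234
grasp_force: 45.0
```

```bash
python3 - <<'E'
from h import *
for i in range(6):
    s=ctrl.observe();d=snap('scene')
    a=phi(s,d);b=phi(s,d,True);print(s['time'],s['eef_pos'],a[0],a[1],a[2],b[0])
E
```

```text
12.9 [0.569  0.2058 0.2106] [-0.0092] 4 0.2700397106131257 [-0.0137 -0.1927  0.2551]
12.95 [0.569  0.2058 0.2106] [-0.0073] 4 0.2439330097316802 [-0.0119 -0.1715  0.2716]
13.0 [0.569  0.2058 0.2106] [-0.0074] 4 0.2673574373445347 [-0.0123 -0.1745  0.3005]
13.05 [0.569  0.2058 0.2106] [-0.0059] 4 0.23830839823359887 [-0.0101 -0.1684  0.2518]
13.1 [0.569  0.2058 0.2106] [-0.0057] 4 0.25980807188989136 [-0.0105 -0.1792  0.2863]
13.15 [0.569  0.2058 0.2106] [-0.0051] 4 0.25369481015545087 [-0.0094 -0.1685  0.2569]
```

```bash
python3 - <<'E'
from h import *
for i in range(8):
    s=ctrl.observe();d=snap('scene')
    a=phi(s,d);b=phi(s,d,True)
    if i%2==1: print(s['time'],a[0],b[0][0])
E
```

```text
13.25 [-0.0045] -0.008926386513109563
13.35 [-0.0057] -0.010064853829045732
13.45 [-0.0054] -0.009705894399250457
13.55 [-0.0084] -0.01318254123355254
```

```bash
cat > est.py <<'E'
from h import *
import sys,json
n=int(sys.argv[1]);pe=float(sys.argv[2]);tm=.2
k,c,ml,I=.012,.004,.00377,.003
r=np.roots([I,c,-k]);l1,l2=max(r),min(r)
rows=[]
for i in range(n):
    s=ctrl.observe();d=snap('scene');a=phi(s,d,p0=rows[-1][1] if rows else 0.);rows.append([s['time'],a[0][0],a[1],a[2],*s['eef_pos']])
rows=np.array(rows);open('log.txt','a').write(json.dumps(rows.tolist())+'\n')
t=rows[:,0]-rows[-1,0]-.05
A=np.c_[np.exp(l1*t),np.exp(l2*t)];x,res,_,_=np.linalg.lstsq(A,rows[:,1]-pe,rcond=None)
ph=pe+x.sum();v=l1*x[0]+l2*x[1];u=v-l2*(ph-pe)
print('phi',rows[:,1].round(4),'n',rows[:,2].min(),'rms',rows[:,3].max().round(2))
print('now t',rows[-1,0]+.05,'phi %.4f v %.4f u %.4f fit %.4f'%(ph,v,u,np.abs(A@x+pe-rows[:,1]).max()),' D(+x) mm %.1f -> tooly units %.3f'%(1e3*u*np.exp(l1*tm)/(ml/I*l1),-u*np.exp(l1*tm)/(ml/I*l1)/.04))
go([.5684,-.227,rows[-1,6]],5.3)
E
python3 est.py 2 0.01
```

```text
phi [-0.0088 -0.0092] n 4.0 rms 0.26
now t 13.700000000000001 phi -0.0097 v -0.0119 u -0.0665 fit 0.0000  D(+x) mm -48.9 -> tooly units 1.224
pos [0.569  0.2058 0.2106] yaw -13.119112591767987 t 13.7 rows [10.5408 -2.4414  0.0003] roll -0.32147416002189777 tilt [-0. -0. -1.]
```

Request:
play_rows(
  series=[
    [[0, 0, -0.2, 0], [0, 0.02, -0.6, 0], [0, 0.12, -1.0, 0], [0, 0.3, -1.2, 0], [0, 0.45, -1.25, 0], [0, 0.5, -1.25, 0]],
  ],
)

```text
time: 14.2
eef_pos: [0.5486, 0.2107, 0.2614]
tool_rot: [[-0.227, -0.974, 0.001], [-0.974, 0.227, 0.001], [-0.001, -0.0, -1.0]]
force: [-1.4, 0.9, -8.9]
width: 0.0236
grasp_force: 45.0
```

```bash
python3 est.py 6 0.01
```

```text
phi [ 0.0025 -0.004  -0.0078 -0.01   -0.0104 -0.0153] n 4.0 rms 0.43
now t 14.5 phi -0.0186 v -0.0644 u -0.1437 fit 0.0019  D(+x) mm -105.8 -> tooly units 2.645
pos [0.5494 0.2102 0.2598] yaw -13.120628797970353 t 14.5 rows [10.536  -2.9446  0.0095] roll -0.321500622812268 tilt [-0.001  -0.0008 -1.    ]
```

Request:
play_rows(
  series=[
    [[0.1, 0.4, 0, 0], [0.4, 1.1, 0, 0], [0.7, 1.7, 0, 0], [0.9, 2.0, 0, 0], [1.0, 2.1, 0, 0]],
  ],
)

```text
time: 14.92
eef_pos: [0.4566, 0.1895, 0.2606]
tool_rot: [[-0.227, -0.974, -0.001], [-0.974, 0.227, -0.0], [0.0, 0.001, -1.0]]
force: [-1.0, 0.7, -7.4]
width: 0.0237
grasp_force: 45.0
```

```bash
python3 est.py 6 0.01
```

```text
phi [0.0501 0.048  0.043  0.0413 0.0358 0.0324] n 4.0 rms 0.5
now t 15.216700000000001 phi 0.0315 v -0.0401 u 0.0194 fit 0.0021  D(+x) mm 14.3 -> tooly units -0.357
pos [0.4595 0.1908 0.2604] yaw -13.13881423871502 t 15.2167 rows [ 9.552  -5.0263 -0.0018] roll -0.3218180186291889 tilt [ 0.0001 -0.0002 -1.    ]
```

Request:
play_rows(
  series=[
    [[0, -0.08, 0, -0.04], [0, -0.2, 0, -0.12], [0, -0.3, 0, -0.2], [0, -0.35, 0, -0.28], [0, -0.35, 0, -0.321]],
  ],
)

```text
time: 15.63
eef_pos: [0.4733, 0.1874, 0.26]
tool_rot: [[0.096, -0.995, -0.001], [-0.995, -0.096, -0.001], [0.001, 0.001, -1.0]]
force: [0.5, -0.7, -8.5]
width: 0.0238
grasp_force: 45.0
```

```bash
sed -i "s/rows=np.array(rows);/rows=np.array(rows);print('free',phi(s,d,True,a[0][0]));/" est.py; python3 est.py 6 0.01
```

```text
free (array([-0.0128, -0.8995,  0.9349]), np.int64(4), np.float64(0.35541913509116163))
phi [0.0108 0.0105 0.0095 0.0097 0.0102 0.0113] n 4.0 rms 0.97
now t 15.933300000000001 phi 0.0104 v 0.0005 u 0.0017 fit 0.0009  D(+x) mm 1.3 -> tooly units -0.031
pos [0.4724 0.1873 0.2603] yaw 5.189219590739641 t 15.9333 rows [10.5328 -1.4531  0.0039] roll -0.0019334828883002984 tilt [-0.0003 -0.0003 -1.    ]
```

Request:
play_rows(
  series=[
    [[0, 0, 0, 0], [0, 0, 0, 0], [0, 0, 0, 0], [0, 0, 0, 0], [0, 0, 0, 0], [0, 0, 0, 0]],
  ],
)

```text
time: 16.43
eef_pos: [0.4723, 0.1873, 0.2606]
tool_rot: [[0.092, -0.996, 0.0], [-0.996, -0.092, 0.0], [-0.0, -0.0, -1.0]]
force: [0.7, -0.1, -8.9]
width: 0.0239
grasp_force: 45.0
```

```bash
python3 est.py 5 0.0
```

```text
free (array([-0.022 , -0.8617,  0.9936]), np.int64(4), np.float64(0.3665555321198975))
phi [0.0067 0.0069 0.0049 0.0039 0.0032] n 4.0 rms 0.98
now t 16.6833 phi 0.0025 v -0.0143 u -0.0075 fit 0.0009  D(+x) mm -5.5 -> tooly units 0.138
pos [0.4723 0.1873 0.2606] yaw 5.269533896705505 t 16.6833 rows [10.5339 -1.4423 -0.0003] roll -0.0005317338127414793 tilt [-0.  0. -1.]
```

Request:
play_rows(
  series=[
    [[0.2, 0.3, 0, 0], [0.7, 0.8, 0, 0], [1.3, 1.25, 0, 0], [1.8, 1.5, 0, 0], [2.0, 1.6, 0, 0]],
  ],
)

```text
time: 17.1
eef_pos: [0.4141, 0.0993, 0.2608]
tool_rot: [[0.092, -0.996, -0.0], [-0.996, -0.092, -0.0], [0.0, 0.0, -1.0]]
force: [-1.1, 2.1, -9.0]
width: 0.0236
grasp_force: 45.0
```

```bash
python3 est.py 5 0.015
```

```text
free (array([ 0.0191, -0.5211,  1.1017]), np.int64(4), np.float64(0.3126451504712143))
phi [0.055  0.0498 0.0482 0.0463 0.0447] n 4.0 rms 0.87
now t 17.35 phi 0.0431 v -0.0225 u 0.0556 fit 0.0012  D(+x) mm 40.9 -> tooly units -1.023
pos [0.4164 0.1022 0.2608] yaw 5.262422063525627 t 17.35 rows [ 8.5447 -3.0291 -0.0066] roll -0.0006558587175831623 tilt [ 0.0007  0.0006 -1.    ]
```

Request:
play_rows(
  series=[
    [[0, 0, 0, 0], [0, 0, 0, 0], [0, 0, 0, 0], [0, -0.2, 0, 0], [0, -0.6, 0, 0], [0, -1.0, 0, 0], [0, -1.2, 0, 0], [0, -1.3, 0, 0]],
  ],
)

```text
time: 18.02
eef_pos: [0.469, 0.1068, 0.26]
tool_rot: [[0.092, -0.996, -0.001], [-0.996, -0.092, -0.001], [0.001, 0.001, -1.0]]
force: [-0.1, -0.3, -8.3]
width: 0.0236
grasp_force: 45.0
```

```bash
python3 est.py 5 0.015
```

```text
free (array([-0.0422, -0.5916,  1.075 ]), np.int64(4), np.float64(0.3097690122093421))
phi [-0.0213 -0.022  -0.0205 -0.0183 -0.0165] n 4.0 rms 0.89
now t 18.2667 phi -0.0172 v 0.0030 u -0.0864 fit 0.0014  D(+x) mm -63.6 -> tooly units 1.591
pos [0.4671 0.1064 0.2605] yaw 5.269537205437258 t 18.2667 rows [ 8.5317 -1.7574  0.0045] roll -0.0005316760644783935 tilt [-0.0006 -0.0001 -1.    ]
```

```bash
cat > idf.py <<'E'
import numpy as np,json
from scipy.optimize import least_squares
from scipy.integrate import solve_ivp
from calls import calls
rows=np.array(sum([[x[:2] for x in json.loads(l)] for l in open('log.txt').readlines()[1:]],[]))
T=[13.0];S=[0.];
for t0,y in calls:
    b=S[-1];T.append(t0);S.append(b)
    for i,v in enumerate(y): T.append(t0+(i+1)/12);S.append(b-.04*v)
T.append(99);S.append(S[-1]);T=np.array(T);S=np.array(S)
ts=np.arange(14.1,rows[-1,0]+.06,.005)
def sim(p):
    x,v0,kap,c,b,e1,e2,tau=p
    st=lambda t:np.interp(t-tau,T,S)
    ss=(st(ts)+st(ts-.02)+st(ts+.02))/3;vel=np.gradient(ss,.005)
    q=v0+b*vel[0];out=[]
    for t,v in zip(ts,vel):
        out.append((x,q-b*v));e=e1 if t<15.4 else e2
        xd=q-b*v;q+=.005*(kap*(x-e)-c*xd);x+=.005*xd
    return np.array(out)
pr=np.array([0,0,4.,1.33,1.26,.01,.015,.03]);sg=np.array([.1,.5,1.2,.3,.15,.03,.03,.02])
f=lambda p:np.r_[(np.interp(rows[:,0],ts,sim(p)[:,0])-rows[:,1])/.002,(p-pr)/sg]
r=least_squares(f,pr);p=r.x;o=sim(p)
print('params',p.round(4),'rms',np.sqrt((f(p)[:len(rows)]**2).mean())*.002)
l1,l2=sorted(np.roots([1,p[3],-p[2]]))[::-1];ph,v=o[-1];u=v-l2*(ph-p[6])
print('res',(f(p)[:len(rows)]*.002)[-6:].round(4));print('t',ts[-1],'phi',ph,'v',v,'u',u,'l',l1,l2,'D now mm',1e3*u/(p[4]*l1),'with .23s',1e3*u*np.exp(.23*l1)/(p[4]*l1))
cov=np.linalg.inv(r.jac.T@r.jac);print('sd',np.sqrt(np.diag(cov)).round(4))
E
cat > calls.py <<'E'
calls=[(13.7,[0,.02,.12,.3,.45,.5]),(14.5,[.4,1.1,1.7,2,2.1]),(15.2167,[-.08,-.2,-.3,-.35,-.35]),(16.6833,[.3,.8,1.25,1.5,1.6]),(17.35,[0,0,0,-.2,-.6,-1,-1.2,-1.3])]
E
python3 idf.py
```

```text
params [ 1.0000e-04  2.4300e-02  3.1734e+00  1.4956e+00  1.2960e+00 -4.8000e-03
  2.0100e-02  2.8300e-02] rms 0.001209481752301365
res [-0.0013 -0.0001  0.0007  0.0008 -0.0002 -0.0011]
t 18.275000000000652 phi -0.017160412950359357 v 0.004644608728248509 u -0.09526839975902988 l 1.184181179143498 -2.6797866477519587 D now mm -62.07523231308615 with .23s -81.50861702683163
sd [0.0024 0.0096 0.7256 0.1708 0.0615 0.0044 0.0008 0.0162]
```

Request:
play_rows(
  series=[
    [[-0.5, 0.75, -0.25, 0], [-1.0, 1.5, -0.6, 0], [-1.4, 2.0, -0.9, 0], [-1.5, 2.15, -1.1, 0], [-1.5, 2.15, -1.2, 0]],
  ],
)

```text
time: 18.68
eef_pos: [0.3752, 0.1593, 0.3106]
tool_rot: [[0.095, -0.995, 0.003], [-0.995, -0.095, 0.004], [-0.003, -0.003, -1.0]]
force: [0.5, -0.9, -8.5]
width: 0.0237
grasp_force: 45.0
```

```bash
python3 est.py 5 0.02; sed -i 's/)]$/),(18.2667,[.75,1.5,2,2.15,2.15])]/;s/)])$/)]/' calls.py; sed -i 's/\])\]),(18/]),(18/' calls.py; cat calls.py; python3 idf.py
```

```text
free (array([ 0.0062, -2.4587,  0.8094]), np.int64(4), np.float64(0.6553756437920485))
phi [0.0661 0.0618 0.0531 0.0494 0.0451] n 4.0 rms 1.9
now t 18.9333 phi 0.0410 v -0.0735 u -0.0153 fit 0.0016  D(+x) mm -11.3 -> tooly units 0.282
pos [0.3765 0.1578 0.3079] yaw 5.234557084146613 t 18.9333 rows [10.0183 -3.9002 -0.0057] roll -0.0011421943537473513 tilt [-0.0009 -0.0008 -1.    ]
calls=[(13.7,[0,.02,.12,.3,.45,.5]),(14.5,[.4,1.1,1.7,2,2.1]),(15.2167,[-.08,-.2,-.3,-.35,-.35]),(16.6833,[.3,.8,1.25,1.5,1.6]),(17.35,[0,0,0,-.2,-.6,-1,-1.2,-1.3]),(18.2667,[.75,1.5,2,2.15,2.15])]
params [-1.1000e-03  2.9100e-02  4.4504e+00  1.6335e+00  1.3781e+00 -1.5000e-03
  2.0100e-02  4.6700e-02] rms 0.0015829297664488196
res [-0.002  -0.003  -0.0034  0.0013  0.0018  0.0034]
t 18.940000000000758 phi 0.046052585108572526 v -0.03679839540153541 u 0.043203793506065576 l 1.4454458288126943 -3.0789335808868388 D now mm 21.688791218670787 with .23s 30.242497404291523
sd [2.500e-03 1.840e-02 7.505e-01 1.657e-01 5.430e-02 3.000e-03 6.000e-04
 1.500e-02]
```

```bash
python3 est.py 5 0.02; python3 idf.py
```

```text
free (array([ 0.0091, -2.444 ,  0.6348]), np.int64(4), np.float64(0.6244487646155082))
phi [0.0468 0.0453 0.0447 0.0444 0.044 ] n 4.0 rms 1.85
now t 19.1833 phi 0.0441 v 0.0030 u 0.0698 fit 0.0002  D(+x) mm 51.4 -> tooly units -1.286
pos [0.3767 0.158  0.308 ] yaw 5.221391585007877 t 19.1833 rows [10.0207 -3.8976  0.0073] roll -0.0013719756613865318 tilt [-0.0008 -0.0009 -1.    ]
params [-7.0000e-04  2.8100e-02  3.8299e+00  1.6303e+00  1.3445e+00 -2.6000e-03
  1.9900e-02  3.8100e-02] rms 0.0015229791372657947
res [ 0.0042  0.0005  0.0002 -0.0005 -0.0012 -0.0015]
t 19.190000000000794 phi 0.04203045167226303 v -0.005380905850943292 u 0.059522862216659006 l 1.3048483615457735 -2.9351146796567504 D now mm 33.92799724729978 with .23s 45.803278622138905
sd [0.0024 0.0104 0.6575 0.1574 0.0523 0.0031 0.0007 0.0151]
```

Request:
play_rows(
  series=[
    [[0, 0, 0, 0], [0, 0, 0, 0], [0, 0, 0, 0], [0, 0, 0, 0], [0.2, -0.2, 0, 0], [0.7, -0.6, 0, 0], [1.3, -1.0, 0, 0], [1.8, -1.3, 0, 0], [2.0, -1.4, 0, 0]],
  ],
)

```text
time: 19.93
eef_pos: [0.441, 0.0819, 0.3085]
tool_rot: [[0.091, -0.996, -0.0], [-0.996, -0.091, -0.002], [0.002, 0.0, -1.0]]
force: [-0.5, 1.3, -8.6]
width: 0.0239
grasp_force: 45.0
```

```bash
python3 est.py 5 0.02; sed -i 's/)]$/),(19.1833,[0,0,0,0,-.2,-.6,-1.0,-1.3,-1.4])]/' calls.py; python3 idf.py
```

```text
free (array([ 0.0021, -2.1   ,  0.8796]), np.int64(4), np.float64(0.5642087425024567))
phi [0.015  0.0198 0.0245 0.0306 0.0368] n 4.0 rms 1.96
now t 20.1833 phi 0.0407 v 0.0954 u 0.1529 fit 0.0012  D(+x) mm 112.6 -> tooly units -2.815
pos [0.4394 0.0841 0.3085] yaw 5.258175780493683 t 20.1833 rows [ 8.0406 -2.4993  0.0002] roll -0.0007299703374619485 tilt [-0.0003  0.0002 -1.    ]
params [-2.1000e-03  3.6000e-02  4.4536e+00  1.6823e+00  1.3664e+00  1.0000e-04
  1.8800e-02  4.6700e-02] rms 0.0017336801683569426
res [ 0.0014  0.0007 -0.0008 -0.0001 -0.0009 -0.0019]
t 20.19000000000095 phi 0.04030555832235488 v 0.09406022040241112 u 0.16114801688544694 l 1.4306521301212167 -3.1129782009268947 D now mm 82.43668505870376 with .23s 114.55791864457856
sd [0.0024 0.0207 0.2914 0.1488 0.0403 0.0018 0.0006 0.0136]
```

Request:
play_rows(
  series=[
    [[0.2, -0.5, 0, 0], [0.6, -1.2, 0, 0], [1.2, -1.9, 0, 0], [2.0, -2.4, 0, 0], [2.9, -2.7, 0, 0], [3.8, -2.82, 0, 0], [4.7, -2.85, 0.1, 0], [5.6, -2.85, 0.3, 0], [6.4, -2.85, 0.5, 0], [7.1, -2.85, 0.7, 0], [7.6, -2.85, 0.9, 0], [7.9, -2.85, 1.0, 0], [8.04, -2.85, 1.05, 0]],
  ],
)

```text
time: 21.27
eef_pos: [0.5825, -0.2266, 0.2653]
tool_rot: [[0.091, -0.996, -0.002], [-0.996, -0.091, 0.0], [-0.0, 0.002, -1.0]]
force: [-0.8, 2.0, -8.6]
width: 0.0237
grasp_force: 45.0
```

```bash
python3 est.py 4 0.02; sed -i 's/)]$/),(20.1833,[-.5,-1.2,-1.9,-2.4,-2.7,-2.82,-2.85])]/' calls.py; python3 idf.py
```

```text
free (array([ 0.0004, -0.7951,  0.7254]), np.int64(4), np.float64(0.4036743603816108))
phi [0.0074 0.0074 0.0131 0.0174] n 4.0 rms 0.87
now t 21.4667 phi 0.0195 v 0.0578 u 0.0565 fit 0.0023  D(+x) mm 41.6 -> tooly units -1.040
pos [ 0.583  -0.2247  0.2671] yaw 5.325507758952963 t 21.4667 rows [0.0228 0.3698 0.01  ] roll 0.0004451943785341239 tilt [ 0.0007  0.0003 -1.    ]
params [-2.5000e-03  3.8800e-02  4.6872e+00  1.6441e+00  1.3668e+00  1.1000e-03
  1.9100e-02  4.6700e-02] rms 0.001781175355915119
res [-0.0006 -0.0016  0.0025  0.0037 -0.0009 -0.0043]
t 21.475000000001153 phi 0.01400207544904824 v 0.013507447757690057 u -0.002541311324300433 l 1.4937501352460443 -3.1378819581326964 D now mm -1.2447688686431837 with .23s -1.7550764129500103
sd [0.0021 0.0095 0.3058 0.1475 0.0388 0.0017 0.0005 0.0092]
```

Request:
play_rows(
  series=[
    [[0.02, 0.1, 0.15, 0], [0.02, 0.25, 0.45, 0], [0.02, 0.32, 0.8, 0], [0.02, 0.34, 1.1, 0], [0.02, 0.34, 1.3, 0], [0.02, 0.34, 1.4, 0], [0.02, 0.34, 1.48, 0], [0.02, 0.34, 1.53, 0], [0.02, 0.34, 1.56, 0], [0.02, 0.34, 1.58, 0], [0.02, 0.34, 1.6, 0], [0.02, 0.34, 1.6, 0]],
  ],
)

```text
time: 22.47
eef_pos: [0.5696, -0.2285, 0.2037]
tool_rot: [[0.092, -0.996, 0.001], [-0.996, -0.092, -0.001], [0.001, -0.001, -1.0]]
force: [-0.4, -0.7, -3.4]
width: 0.024
grasp_force: 45.0
```

```bash
python3 - <<'E'
from h import *
T=snap('top');s=ctrl.observe();S=snap('scene')
print(s['time'],s['eef_pos'],s['force'],phi(s,S))
B=lambda d:cv2.cvtColor(d['frame'],cv2.COLOR_RGB2BGR)
p=proj(S,[s['eef_pos']])[0].astype(int);x,y=p
print(p);c=cv2.resize(B(S)[y-60:y+90,x-100:x+100],(800,600),interpolation=cv2.INTER_CUBIC);cv2.imwrite('pics/c6.png',c)
E
```

```text
22.5167 [ 0.5696 -0.2284  0.2037] [-1.19   -0.7256 -2.0882] (array([0.1251]), np.int64(4), np.float64(0.6669982977876578))
[232 206]
```

View pics/c6.png

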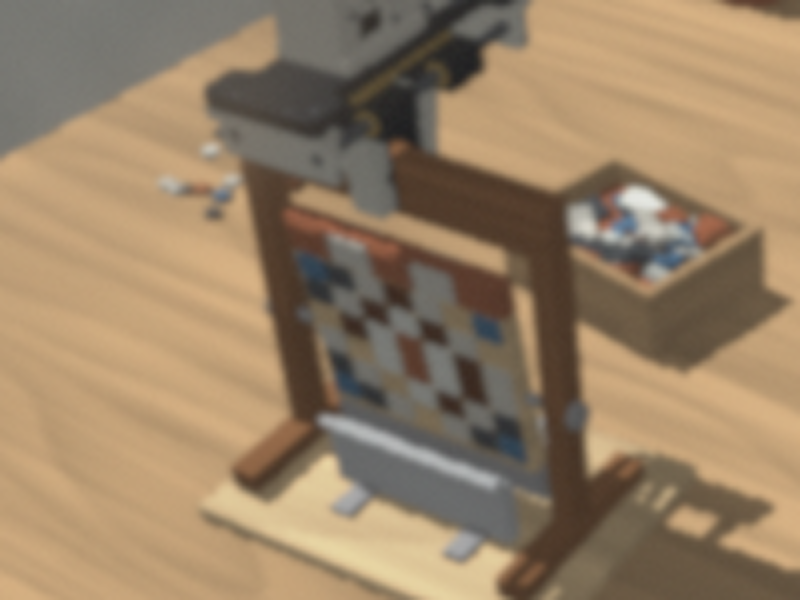

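Request:
play_rows(
  series=[
    [[0, 0, 0.02, 0], [0, 0, 0.04, 0], [0, 0, 0.05, 0], [0, 0, 0.05, 0], [0, 0, 0.05, 0]],
  ],
)

```text
time: 22.98
eef_pos: [0.5698, -0.2295, 0.2031]
tool_rot: [[0.092, -0.996, 0.003], [-0.996, -0.092, -0.003], [0.003, -0.002, -1.0]]
force: [-3.1, -5.5, 7.5]
width: 0.0237
grasp_force: 45.0
```

```bash
python3 - <<'E'
from h import *
import pickle
T=snap('top');s=ctrl.observe();S=snap('scene');print(s['time'],s['eef_pos'],s['force'],s['torque'],phi(s,S))
pickle.dump((s,S,T),open('e1.pkl','wb'))
# feet (brown) in top view near dock b, at z of foot tops
h=cv2.cvtColor(T['frame'],cv2.COLOR_RGB2HSV).astype(int)
m=((h[...,0]<=14)&(h[...,1]>115)).astype(np.uint8);m[:185]=0;m[295:]=0;m[:,:350]=0;m[:,500:]=0
n,L,st,ce=cv2.connectedComponentsWithStats(m)
for i in range(1,n):
    if st[i,4]>60:
        k=cv2.findContours((L==i).astype(np.uint8),0,2)[0][0];r=cv2.minAreaRect(k);print(r,st[i]);print(onz(T,cv2.boxPoints(r),.028))
E
```

```text
23.0333 [ 0.5698 -0.2295  0.2031] [-4.1738 -4.6305  7.1255] [-1.1272  1.6504  0.0817] (array([0.1649]), np.int64(4), np.float64(0.5314590120100569))
((415.5, 230.5), (17.0, 47.0), 90.0) [392 222  48  18 556]
[[ 0.6    -0.1578  0.028 ]
 [ 0.6022 -0.2575  0.028 ]
 [ 0.566  -0.2577  0.028 ]
 [ 0.5638 -0.1583  0.028 ]]
```

Request:
play_rows(
  series=[
    [[0, 0, -0.02, 0], [0, 0, -0.03, 0], [0, 0, -0.03, 0]],
  ],
)

```text
time: 23.33
eef_pos: [0.5697, -0.2291, 0.2033]
tool_rot: [[0.092, -0.996, 0.002], [-0.996, -0.092, -0.002], [0.002, -0.002, -1.0]]
force: [-2.5, -5.2, 6.4]
width: 0.0236
grasp_force: 45.0
```

Request:
play_rows(
  series=[
    [[0, 0, 0, 0], [0, 0, 0, 0], [0, 0, 0, 0], [0, 0, 0, 0], [0, 0, 0, 0], [0, 0, 0, 0], [0, 0, 0, 0], [0, 0, 0, 0]],
  ],
  fingers=70,
)

```text
time: 24.0
eef_pos: [0.5692, -0.2279, 0.2017]
tool_rot: [[0.092, -0.996, -0.0], [-0.996, -0.092, 0.0], [-0.0, 0.0, -1.0]]
force: [0.1, -0.3, -0.5]
width: 0.0682
grasp_force: 0.0
```

Request:
play_rows(
  series=[
    [[0, 0, -0.2, 0], [0, 0, -0.6, 0], [0, 0, -1.2, 0], [0, 0, -1.8, 0], [0, 0, -2.4, 0], [0, 0, -3.0, 0], [0, 0, -3.4, 0], [0, 0, -3.5, 0], [0, 0, -3.5, 0]],
  ],
)

```text
time: 24.75
eef_pos: [0.5698, -0.2281, 0.3439]
tool_rot: [[0.092, -0.996, 0.003], [-0.996, -0.092, -0.0], [0.001, -0.003, -1.0]]
force: [-1.2, 0.3, -0.7]
width: 0.0702
grasp_force: 0.0
```

```bash
python3 - <<'E'
from h import *
s=ctrl.observe();W=snap('wrist');T=snap('top');S=snap('scene');print(s['time'],s['eef_pos'],s['force'],s['grasp_force'])
s2=dict(tool_rot=s['tool_rot'],eef_pos=np.array([.5698,-.2295,.2006]));print('phi',phi(s2,S),phi(s2,S,True))
# wrist view: brown feet and pale board -> centres, cast on their planes
h=cv2.cvtColor(W['frame'],cv2.COLOR_RGB2HSV).astype(int);R=s['tool_rot'];M=W['tool_from_camera'];K=np.array(W['camera_matrix'])
def wz(uv,z):
    p=np.c_[uv,np.ones(len(uv))]@np.linalg.inv(K).T@M[:3,:3].T@R.T;c=s['eef_pos']+R@M[:3,3];return c+p*((z-c[2])/p[:,2])[:,None]
def pj(P):
    t=(np.array(P)-s['eef_pos'])@R;c=(t-M[:3,3])@M[:3,:3];k=c@K.T;return k[:,:2]/k[:,2:]
ya=np.radians(5.3);Q=np.array([[np.cos(ya),-np.sin(ya),0],[np.sin(ya),np.cos(ya),0],[0,0,1]])
o=np.array([.5684,-.227,0])
vis=W['frame'][...,::-1].copy()
for c,col,z in(((.095,.135),(0,0,255),.012),((.070,.117),(255,0,0),.028)):
    P=[o+Q@np.array([a*c[0],b*c[1],z]) for a,b in((-1,-1),(1,-1),(1,1),(-1,1))]
    cv2.polylines(vis,[pj(P).round().astype(np.int32)],True,col,1)
cv2.imwrite('pics/w7.png',vis)
E
```

```text
24.75 [ 0.5698 -0.2281  0.3439] [-1.2196  0.3313 -0.6571] 0.0
phi (array([0.1684]), np.int64(4), np.float64(0.8827076983009925)) (array([ 0.1627, -1.1855, -0.059 ]), np.int64(4), np.float64(0.2836827157747438))
```

View pics/w7.png

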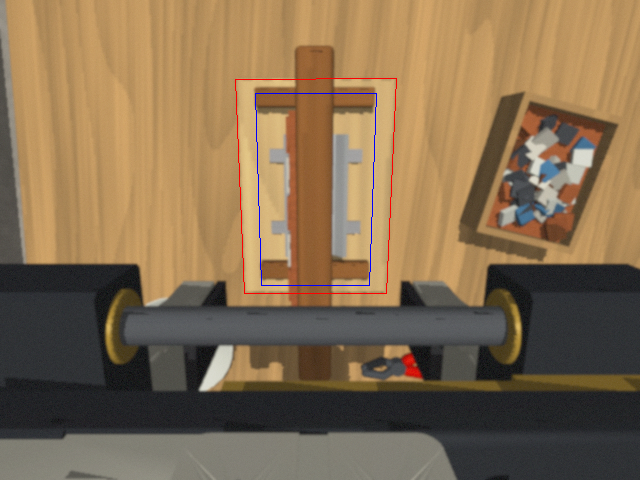

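```bash
python3 - <<'E'
from h import *
W=snap('wrist');g=cv2.cvtColor(W['frame'],cv2.COLOR_RGB2HSV).astype(int)
for u in(248,385): 
    print(u,[(v,g[v,u,1]) for v in range(72,88)],[(v,g[v,u,1]) for v in range(286,300)] if u==248 else '')
v=200;print([(u,g[v,u,1]) for u in range(233,246)],[(u,g[v,u,1]) for u in range(385,400)])
c=cv2.cvtColor(W['frame'],cv2.COLOR_RGB2LAB)[:,270];print([(v,int(g[v,270,2])) for v in range(80,96)],[(v,int(g[v,270,2])) for v in range(272,290)])
E
```

```text
248 [(72, np.int64(127)), (73, np.int64(127)), (74, np.int64(125)), (75, np.int64(125)), (76, np.int64(115)), (77, np.int64(112)), (78, np.int64(111)), (79, np.int64(110)), (80, np.int64(108)), (81, np.int64(109)), (82, np.int64(104)), (83, np.int64(109)), (84, np.int64(108)), (85, np.int64(109)), (86, np.int64(109)), (87, np.int64(106))] [(286, np.int64(104)), (287, np.int64(106)), (288, np.int64(106)), (289, np.int64(106)), (290, np.int64(110)), (291, np.int64(114)), (292, np.int64(121)), (293, np.int64(123)), (294, np.int64(125)), (295, np.int64(124)), (296, np.int64(128)), (297, np.int64(128)), (298, np.int64(128)), (299, np.int64(126))]
385 [(72, np.int64(130)), (73, np.int64(126)), (74, np.int64(125)), (75, np.int64(125)), (76, np.int64(116)), (77, np.int64(109)), (78, np.int64(108)), (79, np.int64(110)), (80, np.int64(107)), (81, np.int64(111)), (82, np.int64(111)), (83, np.int64(107)), (84, np.int64(107)), (85, np.int64(108)), (86, np.int64(107)), (87, np.int64(106))] 
[(233, np.int64(125)), (234, np.int64(126)), (235, np.int64(125)), (236, np.int64(126)), (237, np.int64(122)
[... 203 characters left out ...]
386, np.int64(105)), (387, np.int64(113)), (388, np.int64(114)), (389, np.int64(125)), (390, np.int64(124)), (391, np.int64(124)), (392, np.int64(126)), (393, np.int64(126)), (394, np.int64(127)), (395, np.int64(127)), (396, np.int64(122)), (397, np.int64(128)), (398, np.int64(128)), (399, np.int64(127))]
[(80, 221), (81, 223), (82, 223), (83, 221), (84, 216), (85, 196), (86, 165), (87, 147), (88, 145), (89, 145), (90, 142), (91, 144), (92, 142), (93, 144), (94, 145), (95, 143)] [(272, 141), (273, 140), (274, 140), (275, 141), (276, 139), (277, 136), (278, 139), (279, 168), (280, 199), (281, 213), (282, 215), (283, 214), (284, 215), (285, 215), (286, 214), (287, 216), (288, 213), (289, 215)]
```

```bash
python3 -c "
from h import *
print(order.job_done())"
```

```text
the job is handed in; nothing more can be done
None
```

The frame is standing released in the empty dock, feet on the board, about 5 mm off centre by the wrist camera (limit 15 mm), with the plaque between the rails leaning about 0.16 rad. It was up, clear of the dock, for about 7 s including the carry. Because the moves allowed no tilting, I balanced the plaque by shifting the frame sideways under it. The job is handed in; the hand-in call gave no verdict.

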